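# Unlatch and open the pin-gauge case

### The job

Open the blue gauge case: gently press the red release button so that the steel T-handle pops out of its recess, then turn the handle clockwise (seen from above) to where its latch lets go, feeling for that place with light pulls to the left on the handle and never dragging hard at the cover while it is latched. Then slide the grey cover by the handle to the left (seen from the robot) to the end of its travel, let go, and leave the other things on the bench where they stand.

Things in the scene. Friction and masses are not known exactly. Their poses are not given: they have to be found in the camera images.
- gauge_case: Blue steel case, 240 (its x) x 300 (its y) x 100 mm high, fixed to the bench; origin at the centre of its underside, z up. Holds rows of pin gauges under a grey sliding cover, 6 mm thick, 240 x 300 mm, flush with the case's outline when closed. The cover slides along the case's +y (left, seen from the robot; yaw within 0.3 rad) and then overhangs that side.
- cover (a joint): How far the cover is open along the case's +y, m: 0 shut, 0.120 at its end stop. The rails rub with about 3 N, no spring; it stays where it is left. While latched it has only about 1.5 mm of play along +y, then meets the strike rigidly. It moves with all that is mounted on it: escutcheon, handle and button.
- pop (a joint): How far the T-handle stands out of its recess, m: 0 stowed (flush), 0.028 popped out. Once the button is pressed far enough a spring lifts the handle by itself and holds it up with about 2.5 N.
- tee (a joint): Turn of the T-handle, rad: 0 as stowed, growing clockwise seen from above to a stop at 1.5. Needs about 0.08 N m, no spring, stays where left; cannot turn while stowed. The latch lets go only within 0.08 rad either side of one angle between 0.65 and 1.35, differently each time and not to be seen; turned too little or too far, the cover is held. Once past the strike the angle no longer matters.
- tee_grip (a point): Centre of the T-handle's steel cross bar, on its turning axis: 90 long (its x; along the case's x when stowed) x 16 wide x 14 mm high. Stowed, 115 mm above the bench, the bar is flush in a slot (2 mm gaps, too tight to grasp) of a black escutcheon, 108 x 56 mm, top at 122 mm. Popped out, 143 mm up, it has 14 mm free below and its 16 mm width can be pinched from above.
- release: The red button's round cap, 22 mm across, moving straight down 6 mm against a spring (1.5 N at first, 5 N fully down, then a rigid bottom); it frees the handle at about 4 mm, 3.8 N. Springs back when let go.
- release_top (a point): Centre of the button's top face at rest, 78 mm from the handle's axis along the case's +x; z 138 mm above the bench, 16 mm above the escutcheon's walls round the T-bar.
- strike_box: Steel block inside the case under the handle (90 x 70 x 30 mm, origin at its centre), unseen. It carries the adjustable strike: a wall across the cover's way with one gap for the bolt pin that the handle drives sideways. The strike bears 20 N at most; pulling at the latched cover loads it with the pull less 3 N of rubbing.
- ring_gauge: Dark steel ring, 68 mm across, 22 mm high, lying on the bench; origin under its centre. Bystander.
- v_block: Steel V-block, 60 x 50 x 44 mm high, on the bench; origin under its centre. Bystander.
- oil_bottle: Amber bottle with red cap, 52 mm across, 120 mm high, on the bench; origin under its centre. Bystander.

How it is judged:
By the outcome, as a careful person would: the job done as asked, in the order asked, and still so for the second after the job is handed in, with the robot touching nothing.
It also fails if it takes over 72 s, if anything falls off the work surface, if the arm or the gripper's body presses on something with over 40 N, if the wrist force passes 120 N, or if a joint passes its speed limit or range.

### The arm

A 7-joint arm with a two-finger parallel gripper is mounted at the origin on the work surface. World frame = base frame: x ahead of the robot, y to its left, z up, the work surface at z = 0. Lengths are in m, angles in rad, forces in N, time in s.
With the tool pointing down it reaches from about 0.425 to 0.875 m from the base axis. Payload 4.7 kg.
Tool frame: the origin (TCP) lies midway between the tips of the shut fingers; the grasp point (between the pads) lies 19 mm behind it; z points along the fingers, y is the line along which they close (so a half turn about z gives the same grasp; the last joint's range is limited). The gripper opens to 87 mm and grips with 3 to 60 N. Pads are 19 mm wide; open, the fingers measure 117 mm over their backs; the gripper's body (75 mm by 190 mm) begins 51 mm behind the grasp point.
Start: joints at [1.135, 0.321, -0.07, 1.45, 0.023, 1.371, -0.057], TCP at [0.283, -0.585, 0.223] pointing down, gripper open.
Joint ranges: [-2.86, 2.86], [-0.3, 2.09], [-1.38, 1.24], [0.06, 2.45], [-1.56, 4.7], [0.09, 2.05], [-2.69, 2.69]. Speed limits (rad/s): [2.57, 2.57, 3.14, 3.14, 3.14, 3.14, 3.14].

### API

Orientations are given as a rotation vector (axis times angle).
In Python, from bench import ctrl, eyes gives the robot as it stands (ctrl), with the cameras (eyes).
- The arm moves only by the tool hand_motion, called after "Emit:" in YAML: its name, and indented under it one key for each argument. Schema: {"type":"object","properties":{"segments":{"type":"string"},"grip_force":{"type":"number"},"only":{"type":"string"},"quiet":{"type":"boolean"},"lines":{"type":"string"}},"required":["segments"],"additionalProperties":false}. segments is a string of 1 to 20 rows, one to a line, with the numbers parted by spaces; each row has 5 numbers: dx, dy, dz in fractions of the full range, 1 being 0.75 m, then a turn about the tool's z in normalised numbers (1 is 2 pi rad), then the opening from 0.0 (shut) to 1.0 (fully open); each row is the pose to reach, as a shift and turn from the pose commanded when the call began, along the tool's axes at that moment; what a row does not reach only later rows make up. A row lasts 1/10 s, in which the tool goes at most 0.05 m and 0.15 rad, less where a joint would pass 70% of its speed; a pose out of reach is approached as far as the arm can. The fingers move at their own pace and stop on an object; grip_force is the grip in N (left out, the last holds). Time passes only in rows, so rows that do not move let the fingers close. The tool returns the time, the measured TCP pose, the force, the opening and the grip force at its end. only (a regular expression) keeps the lines of the reply that match it, lines (a string "A,B") keeps lines A to B, and quiet returns only ok. No shift or turn number may pass 1 either way. Input that does not fit is refused with a message, and nothing moves.
- ctrl.get_state(): the state, without advancing time (a new reading comes with each control period).
- eyes.get_image(name): name is "scene" or "top" or "wrist"; returns the picture (480x640x3 uint8, red, green, blue); there is no depth.
- eyes.camera_model(name): a dict with "vertical_fov" (degrees; the focal length in pixels is half the picture's height over the tangent of half this angle, whatever the lens; pixels are square), "cx", "cy" (the principal point, pixels), "k1" (the pictures are not rectified: a ray, as slopes to the right and down, at radius r is drawn at 1 + k1 r^2 times it, then the intrinsics apply), "rvec" (rotation vector, rad) and "tvec" (3), from world to camera coordinates, as OpenCV has them; the wrist camera has in their place "hand_eye" (4x4, takes a point from camera to tool coordinates, whose origin is the TCP and whose axes are the flange's). Camera axes: x right, y down, z forward; pixel columns grow to the right and rows downward; lengths in m; the calibration is good to about 2 mm. A picture is of the moment at which its call begins: read the wrist's pose just before it. camera_model takes no time and is no camera call.
- ctrl.close_job(): hands the job in; it is judged then, once.
The state is a dict: "time": time; "joint_positions": joint angles; "qd": joint speeds; "joint_torque": joint torques, N m; "position": TCP position; "tool_rot": TCP orientation; "ft_force": force on the tool from outside, world axes, zero at the start; "torque": the same for the moment, N m; "grip_width": opening from 0.0 (shut) to 1.0 (fully open); "grip_force": force on a finger pad.
Only numpy, scipy, OpenCV 4.12 (cv2) and the standard library are available. Lean on these libraries where they do the work, as an engineer would, in place of code of your own. Each camera call takes 0.05 s, during which the arm holds its last target. There are 200 camera calls.

## Working session

There is one attempt and no reset: what is moved stays moved. The work goes in short steps, Python scripts to look and compute and a tool call to move; the robot and the scene stay as the last step left them, time stands still between calls to the robot, and variables do not carry over. Pictures are saved under pics/ and viewed, at most 10 in all, crops included, and the job is handed in when it is done.

```bash
ls; mkdir -p pics
```

Run:
```python
from bench import ctrl, eyes
import cv2
s=ctrl.get_state();print(s)
for n in("scene","top","wrist"):
    print(n,eyes.camera_model(n))
for n in("scene","top"):
    cv2.imwrite(f"pics/{n}0.png",cv2.cvtColor(eyes.get_image(n),cv2.COLOR_RGB2BGR))
```

```text
bench.py
pics
{'time': 0.0, 'joint_positions': array([ 1.13509809,  0.32182705, -0.07009558,  1.45167437,  0.02256828,
        1.37077214, -0.05688028]), 'qd': array([ 0.00074172, -0.00097723, -0.00015977, -0.00067346,  0.0007002 ,
       -0.00133131,  0.00050505]), 'joint_torque': array([-1.37911562e-05, -4.91283560e+01, -4.03362829e-01, -3.12526739e+01,
       -6.37995685e-02,  4.34631889e-02,  1.62660695e-04]), 'position': array([ 0.28234369, -0.5848693 ,  0.22145926]), 'tool_rot': array([-3.06067224e+00, -7.00274909e-01,  7.58519199e-04]), 'ft_force': array([-0.51154861, -0.04783764, -0.99368974]), 'torque': array([ 0.01993696,  0.01451997, -0.02242992]), 'grip_force': 0.0, 'grip_width': 1.0015627797981228}
scene {'vertical_fov': 56.38763476072706, 'cx': 322.57404693860906, 'cy': 239.09825514486496, 'k1': 0.006430021849316594, 'rvec': array([ 1.8359348 ,  1.68479842, -0.66196741]), 'tvec': array([-0.05705781, -0.29804076,  1.52370176])}
top {'vertical_fov': 46.807631929325666, 'cx': 324.2510898971523, 'cy': 242.2784436172483, 'k1': -0.06850373050812593, 'rvec': array([ 2.20388775, -2.17733989,  0.07050776]), 'tvec': array([0.00288627, 0.51883586, 1.53092214])}
wrist {'vertical_fov': 70.08503967397633, 'cx': 317.481141981383, 'cy': 241.29645995172083, 'k1': 0.018292951553470292, 'hand_eye': array([[ 7.90996328e-04, -9.52378766e-01, -3.04916481e-01,
         8.55759617e-02],
       [ 9.99998633e-01,  1.19598575e-03, -1.14141481e-03,
         1.48753525e-03],
       [ 1.45173499e-03, -3.04915162e-01,  9.52378410e-01,
        -1.62088895e-01],
       [ 0.00000000e+00,  0.00000000e+00,  0.00000000e+00,
         1.00000000e+00]])}
```

View pics/top0.png

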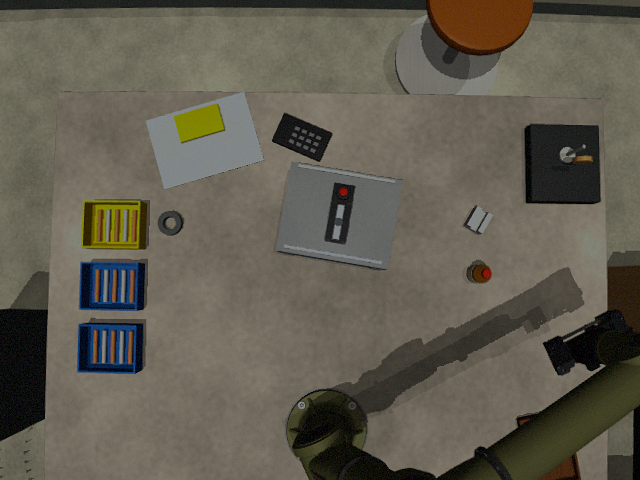

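View pics/scene0.png

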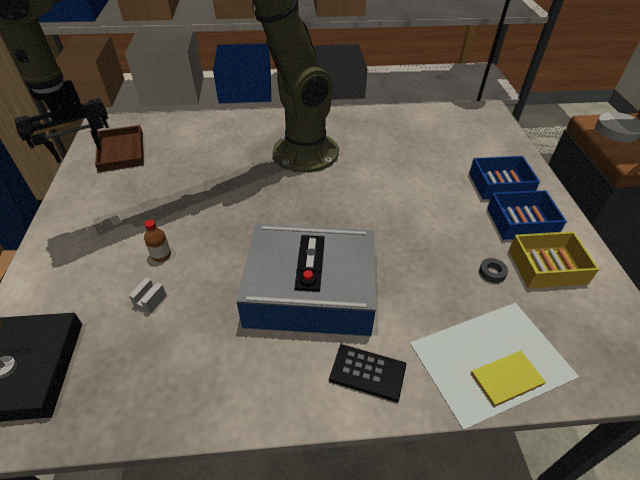

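The top view shows the case with its red button at about (343,191), the bar at (339,222) below it, and the cover corners near (292,163), (402,180), (386,269), (276,252). The scene view agrees, with the button at (308,276). No bystander is close to the cover's path.

Create h.py:
```python
from bench import ctrl, eyes
import cv2, numpy as np
from scipy.spatial.transform import Rotation as R
def cam(n,pose=None):
    m=eyes.camera_model(n)
    if n=="wrist":
        T=np.array(m["hand_eye"]);Rt=R.from_rotvec(pose["tool_rot"]).as_matrix()
        Rc=Rt@T[:3,:3];o=pose["position"]+Rt@T[:3,3]
    else:
        Rc=R.from_rotvec(m["rvec"]).as_matrix().T;o=-Rc@m["tvec"]
    return m,Rc,o
def ray(c,uv):
    m,Rc,o=c;f=240/np.tan(np.radians(m["vertical_fov"])/2)
    d=np.array([(uv[0]-m["cx"])/f,(uv[1]-m["cy"])/f]);p=d.copy()
    for _ in range(10):p=d/(1+m["k1"]*(p@p))
    return o,Rc@np.r_[p,1]
def onz(c,uv,z):
    o,d=ray(c,uv);return o+d*(z-o[2])/d[2]
def cross(c1,u1,c2,u2):
    (a,d),(b,e)=ray(c1,u1),ray(c2,u2)
    t=np.linalg.lstsq(np.c_[d,-e],b-a,rcond=None)[0]
    p,q=a+d*t[0],b+e*t[1];return (p+q)/2,np.linalg.norm(p-q)
def red(im,roi):
    x0,y0,x1,y1=roi;h=cv2.cvtColor(im,cv2.COLOR_RGB2HSV)[y0:y1,x0:x1]
    m=((h[...,0]<6)|(h[...,0]>174))&(h[...,1]>150)&(h[...,2]>80)
    v,u=np.nonzero(m);return np.array([u.mean()+x0,v.mean()+y0]),len(u)
def white(im,roi,t=150):
    x0,y0,x1,y1=roi;g=im[y0:y1,x0:x1].min(2);v,u=np.nonzero(g>t)
    return np.c_[u+x0,v+y0].astype(np.float32)
```

Run:
```python
from h import *
t=cv2.imread("pics/top0.png")[...,::-1].copy();s=cv2.imread("pics/scene0.png")[...,::-1].copy()
ct,cs=cam("top"),cam("scene")
rt,n=red(t,(330,180,356,203));rs,k=red(s,(295,262,322,290));print(rt,n,rs,k)
print("top@.138",onz(ct,rt,.138),"scene",onz(cs,rs,.138),"tri",cross(ct,rt,cs,rs))
C=[onz(ct,p,.106) for p in((292,163),(402,180),(386,269),(276,252))]
print(np.round(C,4),np.mean(C,0))
yx=lambda a:np.arctan2(a[1],a[0])
print("yaw from edges",yx(C[0]-C[3]),yx(C[1]-C[2]),yx(C[0]-C[1])-np.pi/2,yx(C[3]-C[2])-np.pi/2)
w=white(t,(325,198,352,245),140);W=np.array([onz(ct,p,.122)[:2] for p in w]);m=W.mean(0);e=np.linalg.svd(W-m)[2][0]
print("bar",len(w),m,np.arctan(e[1]/e[0]),np.ptp((W-m)@e))
st=ctrl.get_state();print(R.from_rotvec(st["tool_rot"]).as_matrix().round(3))
```

```text
[343.32075472 191.35849057] 53 [307.50746269 273.73134328] 67
top@.138 [ 0.64371416 -0.03836883  0.138     ] scene [ 0.64683255 -0.03598001  0.138     ] tri (array([ 0.64427735, -0.03716301,  0.13502165]), np.float64(0.0026277805614481472))
[[ 0.723   0.0975  0.106 ]
 [ 0.6812 -0.195   0.106 ]
 [ 0.4449 -0.1535  0.106 ]
 [ 0.486   0.1357  0.106 ]] [ 0.58379029 -0.02881706  0.106     ]
yaw from edges -0.15982455867136294 -0.173660264256304 -0.14201802088335325 -0.1412881153254446<stdin>:10: RuntimeWarning: Mean of empty slice.
  ret = ret.dtype.type(ret / rcount)
Traceback (most recent call last):
numpy.linalg.LinAlgError: 1-dimensional array given. Array must be at least two-dimensional
```

The manual's scale: shifts go in shares of 0.75 m and turns go in shares of 2 pi rad. Converting my numbers, 0.5315 m / 0.75 = 0.7087, 0.51 m / 0.75 = 0.68, -2.54 rad / 6.2832 = -0.4043.

Emit:
hand_motion:
  segments: "0.0533 -0.036 -0.0013 -0.0239 0\n0.1067 -0.072 -0.004 -0.0477 0\n0.16 -0.1067 -0.0053 -0.0716 0\n0.2133 -0.1427 -0.0067 -0.0955 0\n0.2667 -0.1787 -0.0093 -0.1194 0\n0.3067 -0.2067 -0.0107 -0.1432 0\n0.3467 -0.2333 -0.012 -0.1671 0\n0.3867 -0.26 -0.0133 -0.191 0\n0.4267 -0.2867 -0.0147 -0.2149 0\n0.4667 -0.3147 -0.016 -0.2387 0\n0.5067 -0.3413 -0.0173 -0.2626 0\n0.5467 -0.368 -0.0187 -0.2865 0\n0.5867 -0.3947 -0.02 -0.3104 0\n0.6267 -0.4227 -0.0213 -0.3342 0\n0.6533 -0.44 -0.0227 -0.3581 0\n0.68 -0.4587 -0.024 -0.382 0\n0.7087 -0.4779 -0.024 -0.4043 0\n0.7087 -0.4779 -0.024 -0.4043 0\n0.7087 -0.4779 -0.024 -0.4043 0\n0.7087 -0.4779 -0.024 -0.4043 0"
  grip_force: 5

```text
time: 2.1
position: [0.6049, -0.0331, 0.2401]
tool_rot: [-0.243, -3.131, 0.002]
ft_force: [-0.1, -0.2, -0.1]
grip_width: 0.009
grip_force: 0.0
```

Run:
```python
from h import *
st=ctrl.get_state();print(st["joint_positions"].round(3),st["position"],st["ft_force"],st["torque"])
print(R.from_rotvec(st["tool_rot"]).as_matrix().round(4))
np.save("pose1.npy",np.r_[st["position"],st["tool_rot"]])
cv2.imwrite("pics/w1.png",eyes.get_image("wrist")[...,::-1])
```

```text
[ 0.586  0.29  -0.703  1.521  0.189  1.401  1.287] [ 0.60492389 -0.03305295  0.2401232 ] [-0.08035016 -0.21547545 -0.11952786] [ 0.04685486 -0.15085244  0.00248374]
[[-9.881e-01  1.541e-01 -1.000e-03]
 [ 1.541e-01  9.881e-01 -1.000e-03]
 [ 8.000e-04 -1.100e-03 -1.000e+00]]
```

View pics/w1.png

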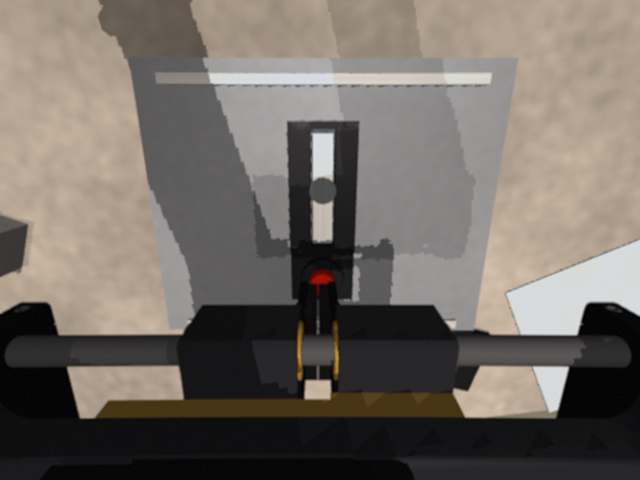

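The wrist view shows the bar from (322,131) to (321,243) with the axis disc at (322,190). The red button at (321,277) is half hidden by the shut fingers.

Run:
```python
from h import *
p=np.load("pose1.npy");c=cam("wrist",dict(position=p[:3],tool_rot=p[3:]))
im=cv2.imread("pics/w1.png");g=im.min(2)
for a,b in(((322,131),(321,243)),):
    A,B=onz(c,a,.122),onz(c,b,.122);print(A,B,(A+B)/2,np.linalg.norm(A-B))
print("axis",onz(c,(322,190),.122))
# bar edges per row
E=[]
for v in range(138,238,4):
    if 172<v<208: continue
    u=np.nonzero(g[v,303:345]>110)[0]+303; E.append((u.min(),u.max()+1,v))
E=np.array(E,float);L=np.array([onz(c,((e[0]+e[1])/2,e[2]),.122) for e in E])
k=np.polyfit(L[:,0],L[:,1],1);print("bar yaw",np.arctan(k[0]), "y at x=.565",np.polyval(k,.565)); print(E[::4])
# escutcheon left/right, white rail in cover (raised rail ~0.11)
F=onz(c,(156,78),.108)-onz(c,(490,78),.108);print("rail yaw",np.arctan2(F[1],F[0])-np.pi/2,F)
print("button",onz(c,(321,272),.138))
```

```text
[ 0.52318297 -0.01708011  0.122     ] [ 0.61366399 -0.0316085   0.122     ] [ 0.56842348 -0.0243443   0.122     ] 0.09163999582483938
axis [ 0.56860583 -0.02393459  0.122     ]
bar yaw -0.14958435625369945 y at x=.565 -0.02272069362089201
[[312. 334. 138.]
 [312. 334. 154.]
 [312. 334. 170.]
 [313. 333. 222.]]
rail yaw -3.29569738674664 [-0.03987048 -0.25667195  0.        ]
button [ 0.63365577 -0.03480989  0.138     ]
```

In the tool's units: 0.098 m / 0.75 = 0.1307, -0.0406 m / 0.75 = -0.0541.

Emit:
hand_motion:
  segments: "-0.0533 0.0045 0 0 0\n-0.0541 0.0045 0.04 0 0\n-0.0541 0.0045 0.08 0 0\n-0.0541 0.0045 0.1067 0 0\n-0.0541 0.0045 0.12 0 0\n-0.0541 0.0045 0.1267 0 0\n-0.0541 0.0045 0.1293 0 0\n-0.0541 0.0045 0.1307 0 0\n-0.0541 0.0045 0.1307 0 0\n-0.0541 0.0045 0.1307 0 0\n-0.0541 0.0045 0.1307 0 0"

```text
time: 3.25
position: [0.6464, -0.0343, 0.1431]
tool_rot: [0.238, 3.132, -0.0]
ft_force: [0.6, 0.6, 0.2]
grip_width: 0.009
grip_force: 0.0
```

In the tool's units: 0.005 m / 0.75 = 0.0067, 0.004 m / 0.75 = 0.0053.

Emit:
hand_motion:
  segments: "0 0 0.0027 0 0\n0 0 0.0053 0 0\n0 0 0.0067 0 0\n0 0 0.0067 0 0\n0 0 0.0067 0 0"

```text
time: 3.75
position: [0.6462, -0.0343, 0.1382]
tool_rot: [0.238, 3.132, -0.001]
ft_force: [-1.7, -0.6, 5.5]
grip_width: 0.008
grip_force: 2.7
```

Emit:
hand_motion:
  segments: "0 0 0.0013 0 0\n0 0 0.0013 0 0\n0 0 0.0013 0 0"

```text
time: 4.05
position: [0.6461, -0.0343, 0.1374]
tool_rot: [0.238, 3.132, -0.001]
ft_force: [-2.2, -0.8, 5.8]
grip_width: 0.006
grip_force: 3.1
```

Run:
```python
from h import *
i=eyes.get_image("scene")[190:320,220:400];j=eyes.get_image("wrist")
st=ctrl.get_state();print(st["ft_force"],st["position"])
cv2.imwrite("pics/s2.png",np.hstack([cv2.resize(i,(400,289))[...,::-1],cv2.resize(j,(385,289))[...,::-1]]))
```

```text
[-2.22109755 -0.18779642  6.5316257 ] [ 0.64614462 -0.03430841  0.13738798]
```

View pics/s2.png

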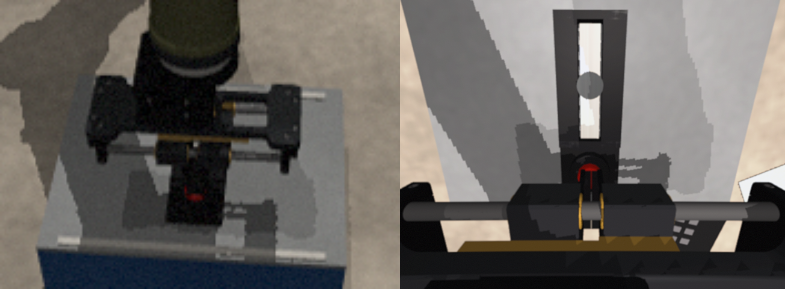

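In the tool's units: 0.001 m / 0.75 = 0.0013.

Emit:
hand_motion:
  segments: "0 0 0.0013 0 0\n0 0 0.0013 0 0\n0 0 0.0013 0 0"

```text
time: 4.45
position: [0.6462, -0.0343, 0.1365]
tool_rot: [0.238, 3.132, -0.001]
ft_force: [-3.0, -0.0, 6.1]
grip_width: 0.005
grip_force: 3.4
```

```bash
python3 -c "
from bench import ctrl, eyes
s=ctrl.get_state();print(s['ft_force'],s['torque'],s['position'])"
```

```text
[-2.9964956  -0.01796393  6.12574765] [0.04716697 0.42975359 0.03089528] [ 0.64615828 -0.03428841  0.13654291]
```

In the tool's units: 0.001 m / 0.75 = 0.0013.

Emit:
hand_motion:
  segments: "0 0 0.0013 0 0\n0 0 0.0013 0 0\n0 0 0.0013 0 0"

```text
time: 4.75
position: [0.6462, -0.0343, 0.1356]
tool_rot: [0.238, 3.132, -0.001]
ft_force: [-3.0, -0.5, 6.6]
grip_width: 0.004
grip_force: 3.6
```

Run:
```python
from h import *
st=ctrl.get_state();print(st["ft_force"],st["position"])
j=eyes.get_image("wrist");cv2.imwrite("pics/w3.png",j[...,::-1])
a=cv2.imread("pics/w1.png")
g=j.min(2);u=np.nonzero(g[:330,250:390]>150);print(len(u[0]),u[0].min(),u[0].max())
v=np.nonzero(g[0:260,316]>120)[0];print(v.min(),v.max())
```

```text
[-3.00447395 -0.53685731  6.5779964 ] [ 0.64616532 -0.03432238  0.13561896]
13480 0 302
0 230
```

In the tool's units: 0.001 m / 0.75 = 0.0013.

Emit:
hand_motion:
  segments: "0 0 0.0013 0 0\n0 0 0.0013 0 0\n0 0 0.0013 0 0"

```text
time: 5.1
position: [0.6461, -0.0343, 0.1338]
tool_rot: [0.238, 3.132, -0.0]
ft_force: [-0.7, -0.5, 3.3]
grip_width: 0.004
grip_force: 2.0
```

Emit:
hand_motion:
  segments: "0 0 0.0009 0 0\n0 0 0.0009 0 0\n0 0 0.0009 0 0"

```text
time: 5.4
position: [0.6461, -0.0343, 0.1329]
tool_rot: [0.238, 3.132, -0.0]
ft_force: [-1.9, 0.6, 4.3]
grip_width: 0.004
grip_force: 2.3
```

Run:
```python
from h import *
st=ctrl.get_state();print(st["ft_force"],st["position"])
j=eyes.get_image("wrist");cv2.imwrite("pics/w4.png",j[...,::-1])
```

```text
[-1.86363169  0.60967687  4.27854047] [ 0.64614155 -0.03432829  0.13290947]
```

View pics/w4.png

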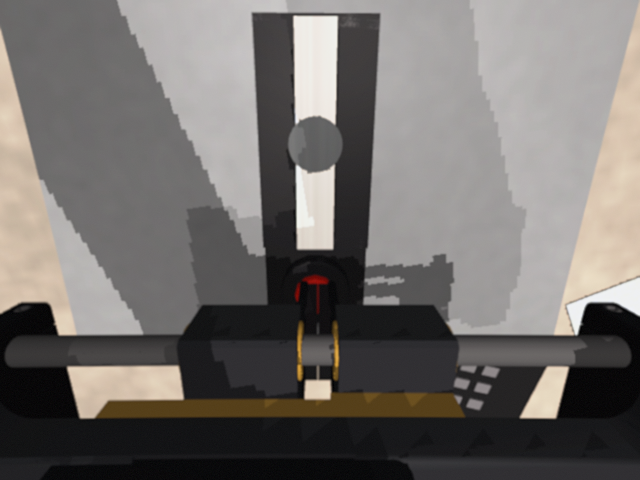

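The force dropped by about 3 N. In the picture the bar now overlaps the escutcheon's slot, with its axis disc at (316,144), so it looks popped. I'll back off and measure.

In the tool's units: -0.107 m / 0.75 = -0.1427, -0.1 m / 0.75 = -0.1333.

Emit:
hand_motion:
  segments: "0 0 -0.0133 0 0\n0 0 -0.0533 0 0\n0 0 -0.1067 0 0.3\n0.0267 0 -0.1333 0 0.5\n0.0667 0 -0.1427 0 0.5\n0.1027 0 -0.1427 0 0.5\n0.1027 0 -0.1427 0 0.5\n0.1027 0 -0.1427 0 0.5\n0.1027 0 -0.1427 0 0.5"

```text
time: 6.35
position: [0.5705, -0.0231, 0.2397]
tool_rot: [0.239, 3.132, 0.0]
ft_force: [0.5, 0.0, -1.1]
grip_width: 0.478
grip_force: 0.0
```

Run:
```python
from h import *
st=ctrl.get_state();print(st["ft_force"],st["position"],R.from_rotvec(st["tool_rot"]).as_matrix().round(4))
j=eyes.get_image("wrist");cv2.imwrite("pics/w5.png",j[...,::-1])
np.save("pose5.npy",np.r_[st["position"],st["tool_rot"]])
```

```text
[ 0.5405721   0.03589482 -1.07295747] [ 0.57050631 -0.02308134  0.23968444] [[-9.884e-01  1.517e-01  2.000e-04]
 [ 1.517e-01  9.884e-01  2.000e-04]
 [-1.000e-04  2.000e-04 -1.000e+00]]
```

View pics/w5.png

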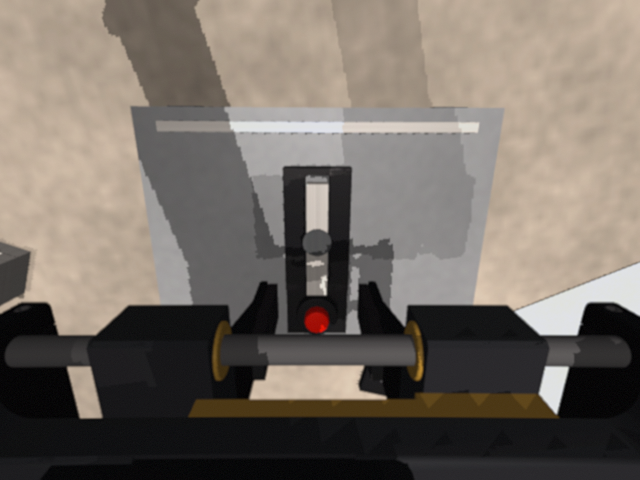

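The bar stands proud, running from (317,178) down towards the button at (317,321), with the axis disc at (316,241).

Run:
```python
from h import *
p=np.load("pose5.npy");c=cam("wrist",dict(position=p[:3],tool_rot=p[3:]))
im=cv2.imread("pics/w5.png")[...,::-1].copy()
for z in(.122,.150):print(z,onz(c,(316.5,241.5),z))
b,n=red(im,(295,300,340,340));B=onz(c,b,.138);print(b,n,B,"axis from button",B-.078*np.array([.9886,-.150,0]))
print(onz(c,(317,178),.15))
```

```text
0.122 [ 0.57731605 -0.02508525  0.122     ]
0.15 [ 0.56843841 -0.02369147  0.15      ]
[316.35943775 320.1626506 ] 498 [ 0.64350247 -0.03535371  0.138     ] axis from button [ 0.56639167 -0.02365371  0.138     ]
[ 0.52044916 -0.01595375  0.15      ]
```

In the tool's units: 0.1117 m / 0.75 = 0.1489, 0.108 m / 0.75 = 0.144.

Emit:
hand_motion:
  segments: "0.0031 -0.0017 0.0533 0 0.5\n0.0031 -0.0017 0.1067 0 0.5\n0.0031 -0.0017 0.1333 0 0.5\n0.0031 -0.0017 0.144 0 0.5\n0.0031 -0.0017 0.1489 0 0.5\n0.0031 -0.0017 0.1489 0 0.5\n0.0031 -0.0017 0.1489 0 0.5"

```text
time: 7.1
position: [0.5686, -0.0235, 0.1294]
tool_rot: [0.238, 3.13, 0.0]
ft_force: [0.0, 0.4, -0.8]
grip_width: 0.5
grip_force: 0.0
```

Emit:
hand_motion:
  segments: "0 0 0 0 0.25\n0 0 0 0 0.25\n0 0 0 0 0.1\n0 0 0 0 0.1\n0 0 0 0 0.1\n0 0 0 0 0\n0 0 0 0 0\n0 0 0 0 0"
  grip_force: 4

```text
time: 7.9
position: [0.5676, -0.0234, 0.1283]
tool_rot: [0.238, 3.132, 0.0]
ft_force: [0.2, 1.1, 2.0]
grip_width: 0.184
grip_force: 4.0
```

In the tool's units: 0.7 rad / 6.2832 = 0.1114.

Emit:
hand_motion:
  segments: "0 0 0 0 0\n0 0 0 0 0\n0 0 0 0.0159 0\n0 0 0 0.0318 0\n0 0 0 0.0477 0\n0 0 0 0.0637 0\n0 0 0 0.0796 0\n0 0 0 0.0955 0\n0 0 0 0.1114 0\n0 0 0 0.1114 0\n0 0 0 0.1114 0"
  grip_force: 20

```text
time: 9.0
position: [0.5676, -0.0234, 0.1283]
tool_rot: [1.294, 2.862, 0.0]
ft_force: [0.1, 1.4, 3.1]
grip_width: 0.182
grip_force: 20.0
```

Run:
```python
from h import *
st=ctrl.get_state();print(st["ft_force"],st["torque"],st["position"],st["joint_positions"].round(2));M=R.from_rotvec(st["tool_rot"]).as_matrix();print("yaw",np.arctan2(M[1,0],M[0,0]))
```

```text
[0.13504868 1.41522148 3.09416119] [ 0.31679653 -0.04807763 -0.00828536] [ 0.5675744  -0.02338306  0.12830451] [ 0.53  0.27 -0.61  1.76  0.17  1.17  0.59]
yaw 2.292169561114167
```

Emit:
hand_motion:
  segments: "0.0008 0.0011 0 0 0\n0.0017 0.002 0 0 0\n0.0017 0.002 0 0 0\n0.0017 0.002 0 0 0"

```text
time: 9.4
position: [0.5676, -0.0229, 0.128]
tool_rot: [1.299, 2.86, -0.002]
ft_force: [-0.6, -3.4, 3.0]
grip_width: 0.182
grip_force: 20.0
```

In the tool's units: 0.0008 m / 0.75 = 0.0011, 0.0006 m / 0.75 = 0.0008.

Emit:
hand_motion:
  segments: "0.0008 0.0011 0 0 0\n0.0008 0.0011 0 0 0\n0.0008 0.0011 0 0 0"

```text
time: 9.7
position: [0.568, -0.0207, 0.1281]
tool_rot: [1.298, 2.861, -0.0]
ft_force: [-0.8, -3.7, 2.6]
grip_width: 0.179
grip_force: 20.0
```

Emit:
hand_motion:
  segments: "0.0008 0.0011 0 0 0\n0.0008 0.0011 0 0 0\n0.0008 0.0011 0 0 0"

```text
time: 10.0
position: [0.5682, -0.0195, 0.1281]
tool_rot: [1.298, 2.861, 0.0]
ft_force: [-0.9, -2.0, 3.7]
grip_width: 0.18
grip_force: 20.0
```

In the tool's units: 0.0024 m / 0.75 = 0.0032, 0.0018 m / 0.75 = 0.0024.

Emit:
hand_motion:
  segments: "0.0008 0.0011 0 0 0\n0.0016 0.0021 0 0 0\n0.0024 0.0032 0 0 0\n0.0024 0.0032 0 0 0"

```text
time: 10.4
position: [0.5687, -0.0165, 0.1281]
tool_rot: [-1.297, -2.861, 0.0]
ft_force: [-1.6, -2.5, 2.9]
grip_width: 0.181
grip_force: 20.0
```

Emit:
hand_motion:
  segments: "0.0008 0.0011 0 0 0\n0.0016 0.0021 0 0 0\n0.0024 0.0032 0 0 0\n0.0024 0.0032 0 0 0"

```text
time: 10.8
position: [0.5691, -0.0134, 0.128]
tool_rot: [-1.297, -2.861, 0.0]
ft_force: [-2.5, -3.0, 3.2]
grip_width: 0.182
grip_force: 20.0
```

It has slid 10 mm at only rubbing force, so the latch let go at about 0.70 rad. Next I'll slide it most of the way.

In the tool's units: 0.0785 m / 0.75 = 0.1047, 0.028 m / 0.75 = 0.0373.

Emit:
hand_motion:
  segments: "0.0047 0.0047 0 0 0\n0.0091 0.0097 0 0 0\n0.0147 0.0168 0 0 0\n0.0213 0.0248 0 0 0\n0.0293 0.0347 0 0 0\n0.0373 0.0443 0 0 0\n0.0453 0.0539 0 0 0\n0.0533 0.0633 0 0 0\n0.0613 0.0729 0 0 0\n0.0693 0.0824 0 0 0\n0.076 0.0903 0 0 0\n0.0827 0.0983 0 0 0\n0.0867 0.1031 0 0 0\n0.088 0.1047 0 0 0\n0.088 0.1047 0 0 0\n0.088 0.1047 0 0 0"

```text
time: 12.4
position: [0.5852, 0.0886, 0.1283]
tool_rot: [-1.297, -2.861, -0.003]
ft_force: [-0.3, 0.8, 3.2]
grip_width: 0.179
grip_force: 20.0
```

In the tool's units: 0.0046 m / 0.75 = 0.0061, 0.0038 m / 0.75 = 0.0051.

Emit:
hand_motion:
  segments: "0.0017 0.002 0 0 0\n0.0035 0.004 0 0 0\n0.0051 0.0061 0 0 0\n0.0051 0.0061 0 0 0\n0.0051 0.0061 0 0 0"

```text
time: 12.9
position: [0.586, 0.0935, 0.1281]
tool_rot: [1.298, 2.861, 0.0]
ft_force: [-0.5, -3.4, 2.6]
grip_width: 0.184
grip_force: 20.0
```

Emit:
hand_motion:
  segments: "0.0008 0.0011 0 0 0\n0.0017 0.002 0 0 0\n0.0017 0.002 0 0 0\n0.0017 0.002 0 0 0"

```text
time: 13.3
position: [0.5862, 0.0953, 0.1281]
tool_rot: [1.298, 2.861, -0.0]
ft_force: [-1.6, -2.4, 3.1]
grip_width: 0.179
grip_force: 20.0
```

In the tool's units: 0.0015 m / 0.75 = 0.002, 0.0013 m / 0.75 = 0.0017.

Emit:
hand_motion:
  segments: "0.0008 0.0011 0 0 0\n0.0017 0.002 0 0 0\n0.0017 0.002 0 0 0\n0.0017 0.002 0 0 0"

```text
time: 13.7
position: [0.5863, 0.0953, 0.1278]
tool_rot: [1.3, 2.86, -0.005]
ft_force: [-0.9, -7.0, 3.8]
grip_width: 0.179
grip_force: 20.0
```

Emit:
hand_motion:
  segments: "0.0008 0.0011 0 0 0\n0.0017 0.002 0 0 0\n0.0017 0.002 0 0 0\n0.0017 0.002 0 0 0"

```text
time: 14.1
position: [0.5862, 0.0953, 0.1275]
tool_rot: [1.301, 2.859, -0.009]
ft_force: [-1.2, -9.3, 2.9]
grip_width: 0.183
grip_force: 20.0
```

In the tool's units: -0.12 m / 0.75 = -0.16, -0.09 m / 0.75 = -0.12.

Emit:
hand_motion:
  segments: "-0.0017 -0.002 0 0 0\n-0.0017 -0.002 0 0 0\n-0.0017 -0.002 0 0 0.25\n-0.0017 -0.002 0 0 0.4\n-0.0017 -0.002 0 0 0.45\n-0.0017 -0.002 0 0 0.45\n-0.0017 -0.002 -0.0267 0 0.45\n-0.0017 -0.002 -0.0667 0 0.45\n-0.0017 -0.002 -0.12 0 0.45\n-0.0017 -0.002 -0.16 0 0.45\n-0.0017 -0.002 -0.16 0 0.45\n-0.0017 -0.002 -0.16 0 0.45"

```text
time: 15.3
position: [0.5867, 0.098, 0.2487]
tool_rot: [1.297, 2.86, 0.001]
ft_force: [-0.5, -0.3, -0.1]
grip_width: 0.453
grip_force: 0.0
```

Run:
```python
from h import *
st=ctrl.get_state();print(st["position"],st["ft_force"])
j=eyes.get_image("wrist");t=eyes.get_image("top")
cv2.imwrite("pics/e.png",np.hstack([cv2.resize(j,(400,300)),cv2.resize(t[120:320,180:447],(400,300))])[...,::-1])
c=cam("wrist",st);b,n=red(j,(0,0,640,480));print(b,n,onz(c,b,.138))
ct=cam("top")
```

```text
[0.5867466  0.09800541 0.2486703 ] [-0.4989438  -0.30450099 -0.11618655]
[380.42857143 298.80952381] 21 [0.6674972  0.09198183 0.138     ]
```

View pics/e.png

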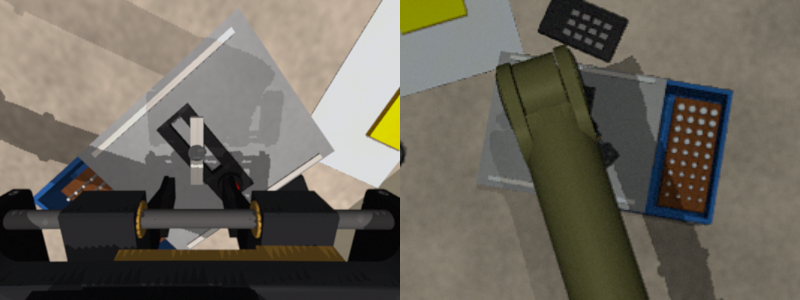

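The cover is open and the pin gauges show. The handle's axis disc is at (314,243) in the full wrist frame. One last check of the travel.

Run:
```python
from h import *
st=ctrl.get_state();j=eyes.get_image("wrist");c=cam("wrist",st)
g=cv2.cvtColor(j,cv2.COLOR_RGB2GRAY)[215:275,285:345]
h=cv2.HoughCircles(cv2.resize(g,None,fx=4,fy=4),cv2.HOUGH_GRADIENT,1,200,param1=80,param2=15,minRadius=35,maxRadius=75)
u=(285+h[0,0,0]/4,215+h[0,0,1]/4) if h is not None else (314.5,243.5)
a=onz(c,u,.15);print(u,a,"s=",(a[:2]-[.568,-.0238])@[.15,.9887])
```

```text
(np.float32(318.125), np.float32(247.125)) [0.58986742 0.09473721 0.15      ] s= 0.12047785425351373
```

```bash
python3 -c "
from bench import ctrl, eyes
print(ctrl.close_job())"
```

```text
the job is handed in; nothing more can be done
None
```

I handed the job in at about 15 s: the button popped the handle out, the latch let go at about 0.70 rad, and the cover was slid to its end stop (measured about 0.120 m) and released, with the bystanders left untouched.

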